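Make up the handle and knob kits for two pot repairs

ROBOT

A 6-joint arm with a two-finger parallel gripper is mounted at the origin on the work surface. World frame = base frame: x ahead of the robot, y to its left, z up, the work surface at z = 0. Lengths are in mm, angles in rad, forces in N, time in s.
With the tool pointing down it reaches from about 325 to 775 mm from the base axis. Payload 5.5 kg.
Tool frame: the origin (TCP) lies at the very end of the fingers, on their centre line; the grasp point (between the pads) lies 19 mm behind it (manip.grip_point_offset is the distance from the TCP to the grasp point, in mm); z points along the fingers, y is the line along which they close (so a half turn about z gives the same grasp; the last joint's range is limited). The gripper opens to 85 mm and grips with 20 to 120 N. Pads are 22 mm wide; open, the fingers measure 114 mm over their backs; the gripper's body (76 mm by 85 mm) begins 54 mm behind the grasp point. The pads swing forward as they close: fully open they stand 13 mm farther back than shut.
Start: joints at [1.075, 0.091, 1.231, -0, 1.82, -0.057], TCP at [254.918, 543.17, 231.275] pointing down, gripper open.
Joint ranges: [-2.87, 2.87], [-0.86, 2.18], [0.17, 2.46], [-1.51, 4.65], [0.06, 2.69], [-2.65, 2.65]. Speed limits (rad/s): [2.57, 2.57, 3.01, 3.14, 3.14, 3.14].

INTERFACE

Orientations are given as a unit quaternion [x, y, z, w].
In Python, from plant import manip gives the robot as it stands.
- The arm moves only by the shell command python3 -m handwheel 'ROWS' [FORCE]. ROWS is JSON, one flat list of numbers, 7 for each row, row after row: the turn, a rotation vector about the world's x, y, z in degrees, then the shift along the world's x, y, z in m, then the closure in counts, from 0 (fully open) to 255 (shut). A call has 1 to 8 rows; each row shifts and turns the commanded pose from where the row before left it; what a row does not reach is not made up. A row lasts 1/12 s, in which the tool goes at most 41.7 mm and 7.16 degrees, less where a joint would pass 70% of its speed; a pose out of reach is approached as far as the arm can. A call is refused whole if a number of a shift passes 0.0417 or a number of a turn 7.16, either way. A call with a gripper value outside its range is refused whole. The fingers move at their own pace and stop on an object; FORCE is the grip in N (left out, the last holds). Time passes only in rows, so rows that do not move let the fingers close. It gives the time, the measured TCP pose, the force and the opening at its end, in the units of the state.
- manip.sense(): the state, without advancing time (a new reading comes with each control period).
- manip.read_camera(name): name is "side" or "top"; returns a dict with "img" (480x640x3 uint8, blue, green, red), "vertical_fov" (degrees; the focal length in pixels is half the picture's height over the tangent of half this angle, whatever the lens; pixels are square), "cx", "cy" (the principal point, pixels), "rvec" (rotation vector, rad) and "tvec" (3), from world to camera coordinates, as OpenCV has them. Camera axes: x right, y down, z forward; pixel columns grow to the right and rows downward; lengths in mm; the calibration is good to about 2 mm. A picture is of the moment at which its call begins. There is no depth.
- manip.sign_off(): hands the job in, once; it reports no verdict.
The state is a dict: "time": time; "joint_pos": joint angles; "dq": joint speeds; "joint_efforts": joint torques, N m; "ee_pos": TCP position; "orientation": TCP orientation; "contact_force": force on the tool from outside, world axes, zero at the start; "torque": the same for the moment, N m; "grip_width": finger opening in mm.
Only numpy, scipy, OpenCV 4.12 (cv2) and the standard library are available. Lean on these libraries where they do the work, as an engineer would, in place of code of your own. Each camera call takes 0.05 s, during which the arm holds its last target. There are 200 camera calls.

TASK

Make up the two repair kits in the tin trays on the coppersmith's bench, each of which already holds a drop handle with its two studs pointing up. Kit for the cauldron (larger tray, wider handle): thread the round-cornered copper plate over both studs, then the long steel bar on top of it, both fully down and flat, and stand the large lid knob upright on the tray floor in the empty end beside the handle; kit for the pan (smaller tray, narrower handle): thread the short steel bar fully down over both studs and stand the small lid knob upright on the floor of that tray's empty end. Leave the hammer, the rivet tin and the copper bowl where they are.

Things in the scene. Friction and masses are not known exactly. Their poses are not given: they have to be found in the camera images.
- cauldron_tray: Larger tin tray, fixed, spanning x -45..92, y -65..140 mm; floor 2 mm, rim 12 mm above the bench. In it a brass strap (upper face 14 mm above bench) with two upright 8 mm studs at y -35 and +35 mm, tips 40 mm high, tapered above 33. Origin: bench level, midway between the studs; z up. Dark bail lies flat at x 17..85, |y| < 45, up to 15 high. Empty end of the floor: y 55..137, middle at (20, 97).
- pan_tray: Smaller tin tray, fixed, spanning x -38..75, y -50..110 mm; floor 2 mm, rim 12 mm above the bench. In it a brass strap (upper face 14 mm above bench) with two upright 8 mm studs at y -22 and +22 mm, tips 40 mm high, tapered above 33. Origin: bench level, midway between the studs; z up. Dark bail lies flat at x 17..67, |y| < 32, up to 15 high. Empty end of the floor: y 40..107, middle at (15, 75).
- doubler: Copper plate with rounded corners, loose, lying flat: 44 mm (x) by 112 mm (y), 6 mm thick, with two 13 mm holes 70 mm apart at y = -35 and +35 mm. Origin: centre of its underside; long axis is y. About 0.24 kg.
- long_bar: Long straight steel bar with square ends, loose, lying flat: 26 mm (x) by 100 mm (y), 8 mm thick, two 13 mm holes 70 mm apart at y = -35 and +35 mm. Origin: centre of its underside; long axis is y. About 0.15 kg.
- short_bar: Short straight steel bar with square ends, loose, lying flat: 26 mm (x) by 72 mm (y), 8 mm thick, two 13 mm holes 44 mm apart at y = -22 and +22 mm. Origin: centre of its underside; long axis is y. About 0.11 kg.
- large_knob: Large turned brass lid knob, loose, standing on its flat 32 mm foot: 42 mm tall, head 42 mm across, of straight-sided round shape between 21 and 34 mm above its foot. Origin: centre of its underside; z is up its axis. About 0.2 kg.
- small_knob: Small turned brass lid knob, loose, standing on its flat 23 mm foot: 30 mm tall, head 28 mm across, straight-sided between 15 and 24 mm above its foot. Origin: centre of its underside; z is up its axis. About 0.06 kg.
- hammer: Bystander: hammer, 260 mm long, lying between the trays with its wooden handle towards the robot, its head beyond them; up to 26 mm high. Origin: under its middle; head towards its +x.
- rivet_tin: Bystander: open tin of rivets, 68 mm across, 70 mm tall. Origin: centre of its underside.
- copper_bowl: Bystander: small copper bowl, 124 mm across, 50 mm tall. Origin: centre of its underside.
Not all that is in view belongs to the job. Leave any pink look-alike of the large_knob alone.

How it is judged:
By the outcome, as a careful person would: the job done as asked, in the order asked, and still so for the second after the job is handed in, with the robot touching nothing.
It also fails if it takes over 115 s, if anything falls off the work surface, if the arm or the gripper's body presses on something with over 40 N, if the wrist force passes 120 N, or if a joint passes its speed limit or range.

## Working session

There is one attempt and no reset: what is moved stays moved. The work goes in short steps, Python scripts to look and compute and a shell command to move; the robot and the scene stay as the last step left them, time stands still between calls to the robot, and variables do not carry over. Pictures are saved under pics/ and viewed, on a budget of 14 in all, crops included, one or two more only if the job needs it, and the job is handed in when it is done.

```bash
mkdir -p pics; ls
cat > h.py <<'E'
import numpy as np,cv2
from plant import manip
def cam(n):
    c=manip.read_camera(n); im=c["img"]; f=im.shape[0]/2/np.tan(np.radians(c["vertical_fov"])/2)
    K=np.array([[f,0,c["cx"]],[0,f,c["cy"]],[0,0,1]]); return im,K,np.array(c["rvec"],float),np.array(c["tvec"],float)
def ray(K,r,t,uv,z):
    R=cv2.Rodrigues(r)[0]; o=-R.T@t.ravel(); d=R.T@np.linalg.inv(K)@np.array([uv[0],uv[1],1.]); return o+d*(z-o[2])/d[2]
def proj(K,r,t,p): return cv2.projectPoints(np.array(p,float).reshape(-1,1,3),r,t,K,None)[0].reshape(-1,2)
E
python3 - <<'E'
from h import *
for n in("top","side"):
    im,K,r,t=cam(n); cv2.imwrite(f"pics/{n}0.png",im)
    R=cv2.Rodrigues(r)[0]; print(n,K[0,0],K[:2,2],-R.T@t.ravel(),R.round(3).tolist())
print(manip.sense())
E
```

```text
pics
top 453.63926833825565 [321.05910263 241.09945936] [ 387.07393188    4.98506847 1101.76306031] [[-0.006, -0.999, 0.031], [-0.984, 0.0, -0.177], [0.177, -0.032, -0.984]]
side 444.6432473208402 [312.12348807 239.93314037] [456.62683654 860.104795   617.71924386] [[-0.989, -0.148, 0.009], [-0.091, 0.561, -0.823], [0.117, -0.814, -0.569]]
{'time': 0.1, 'joint_pos': array([ 1.07527331e+00,  9.17908030e-02,  1.23174793e+00,  1.98650430e-05,
        1.81979817e+00, -5.67149580e-02]), 'dq': array([ 0.00151149, -0.00167207, -0.00363144, -0.00081476, -0.00044755,
       -0.00014625]), 'joint_efforts': array([ 3.61327999e-03, -4.60216641e+01, -4.19220293e+01,  2.21802375e-04,
        1.05375296e-02, -2.94186384e-05]), 'ee_pos': array([254.80318337, 542.93688244, 230.26950848]), 'orientation': array([ 2.17645517e-01,  9.76027494e-01, -8.36464490e-04, -2.47025520e-04]), 'contact_force': array([-0.56160014,  0.13541814,  0.75719746]), 'torque': array([-0.01186975, -0.03325506, -0.01670956]), 'grip_width': 85.52391500122167}
```

View pics/top0.png

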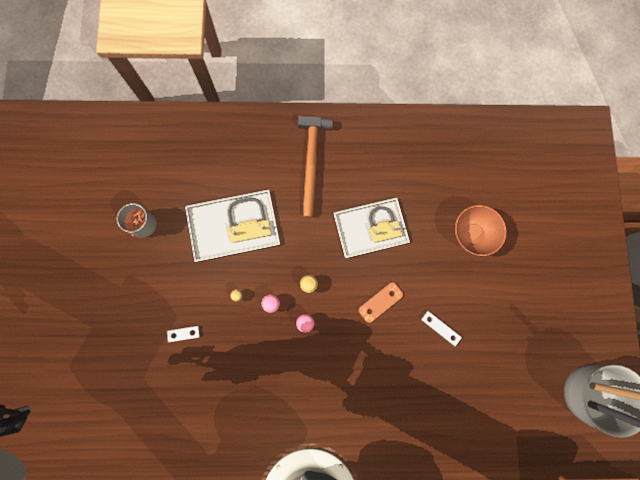

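View pics/side0.png

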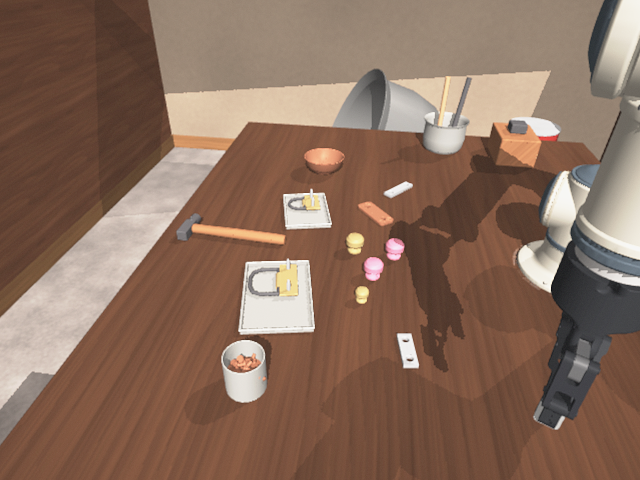

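The top view shows the cauldron tray around (233,226), the pan tray around (372,228), copper plate (381,302), long bar (441,328), short bar (183,334), large knob (308,284) and small knob (236,295). The pink look-alikes are at (270,303) and (305,323). I'll zoom in for detail.

Run:
```python
import cv2
im=cv2.imread("pics/top0.png")
a=cv2.resize(im[180:270,180:420],None,fx=3.33,fy=3.33,interpolation=cv2.INTER_CUBIC)
b=cv2.resize(im[265:355,160:310],None,fx=3.1,fy=3.1,interpolation=cv2.INTER_CUBIC)
c=cv2.resize(im[265:355,345:475],None,fx=2.5,fy=2.5,interpolation=cv2.INTER_CUBIC)
import numpy as np
o=np.zeros((580,800,3),np.uint8); o[:a.shape[0],:a.shape[1]]=a; o[300:300+b.shape[0],:b.shape[1]]=b; o[300:300+c.shape[0],470:470+c.shape[1]]=c
cv2.imwrite("pics/z.png",o)
```

```text
(no output)
```

View pics/z.png

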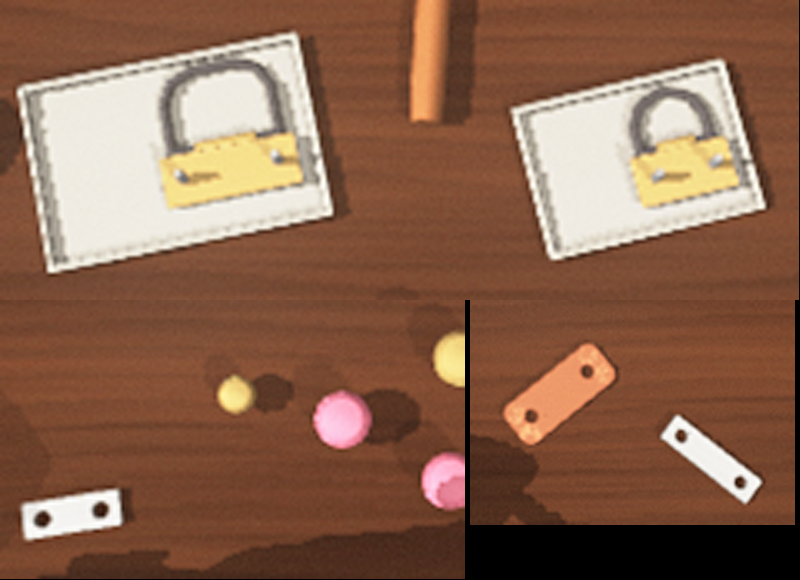

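The zoom confirms the layout. Now the measuring, from colour masks in both cameras.

```bash
cat > meas.py <<'E'
from h import *
def box(x0,x1,y0,y1,z0,z1): return [(x,y,z) for x in(x0,x1) for y in(y0,y1) for z in(z0,z1)]
OBJ={ # name: (box, mask kind, top seed, side seed)
"ct":(box(-45,92,-65,140,0,12),'w',(210,235),(278,310)),
"pt":(box(-38,75,-50,110,0,12),'w',(355,235),(305,222)),
"doubler":(box(-22,22,-56,56,0,6),'c',(381,302),(376,213)),
"long":(box(-13,13,-50,50,0,8),'w',(441,328),(399,189)),
"short":(box(-13,13,-36,36,0,8),'w',(183,334),(407,350))}
def knob(rs): return [(r*np.cos(a),r*np.sin(a),z) for r,z in rs for a in np.linspace(0,6.28,24)]
KN={"large":(knob([(16,0),(21,21),(21,34),(14,42)]),'y',(308,284),(355,242)),
"small":(knob([(11.5,0),(14,15),(14,24),(9,30)]),'y',(236,295),(361,294))}
def mask(im,k,seed,fill=True):
    h=cv2.cvtColor(im,cv2.COLOR_BGR2HSV).astype(int); H,S,V=h[...,0],h[...,1],h[...,2]
    m={'w':(S<60)&(V>110),'c':(H>4)&(H<16)&(S>90)&(V>165),'y':(H>17)&(H<32)&(S>80)&(V>90)}[k].astype(np.uint8)
    m=cv2.morphologyEx(m,cv2.MORPH_CLOSE,np.ones((3,3)))
    cs=cv2.findContours(m,cv2.RETR_EXTERNAL,cv2.CHAIN_APPROX_NONE)[0]
    c=min(cs,key=lambda c:-cv2.pointPolygonTest(c,seed,True) if len(c)>8 else 1e9)
    return cv2.drawContours(np.zeros(m.shape,np.uint8),[cv2.convexHull(c)],-1,255,-1)
def feat(m):
    M=cv2.moments(m,True); return np.array([M['m10']/M['m00'],M['m01']/M['m00'],.5*np.arctan2(2*M['mu11'],M['mu20']-M['mu02'])]),M['m00']
def render(P,K,r,t):
    q=proj(K,r,t,P); h=cv2.convexHull((q*16).astype(np.int32).reshape(-1,1,2))
    return cv2.fillConvexPoly(np.zeros((480*1,640),np.uint8),h,255,shift=4)
def fit(box_,m,K,r,t,x0):
    from scipy.optimize import minimize
    B=np.array(box_)
    g=cv2.GaussianBlur(m.astype(np.float32),(0,0),1)
    def cost(p):
        c,s=np.cos(p[2]/50),np.sin(p[2]/50); W=B@np.array([[c,s,0],[-s,c,0],[0,0,1]])+[p[0],p[1],0]
        return float(((cv2.GaussianBlur(render(W,K,r,t).astype(np.float32),(0,0),1)-g)**2).sum())/1e5
    x=np.array(x0,float)
    for d in(8,3): x=minimize(cost,x,method='Nelder-Mead',options=dict(initial_simplex=np.vstack([x]+[x+d*e for e in np.eye(3)]),xatol=.05,fatol=.01)).x
    return x,cost(x)
E
cat > m1.py <<'E'
from meas import *
guess={"ct":10,"pt":10,"doubler":-52,"long":53,"short":10,"large":0,"small":0}
for ci,n in enumerate(("top","side")):
    im,K,r,t=cam(n)
    for k,(B,kind,*seed) in {**OBJ,**KN}.items():
        m=mask(im,kind,seed[ci]); f,A=feat(m); w=ray(K,r,t,f[:2],10)
        best=None
        if k in KN: ang=[0]
        else: ang=[10,-10,55,-55]
        for a in ang:
            a_=np.radians(a)
            off=np.array([np.mean([b[0] for b in B]),np.mean([b[1] for b in B])]); R=np.array([[np.cos(a_),-np.sin(a_)],[np.sin(a_),np.cos(a_)]])
            x,c=fit(B,m,K,r,t,[*(w[:2]-R@off),50*a_])
            if best is None or c<best[1]: best=(x,c)
        x,c=best; print(n,k,int(A),x[:2].round(1),"yaw",np.degrees(x[2]/50).round(1),"cost",round(c,1))
E
python3 m1.py
```

```text
top ct 5052 [608.9 146.2] yaw 11.5 cost 23.9
top pt 3239 [ 608.5 -188.3] yaw 14.0 cost 17.3
top doubler 912 [ 434.3 -172.9] yaw 37.4 cost 3.4
top long 558 [ 372.4 -316.7] yaw -38.7 cost 0.5
top short 410 [363.1 295.3] yaw 8.8 cost 1.2
top large 240 [4.776e+02 4.000e-01] yaw 5.9 cost 4.9
top small 105 [452.9 172.1] yaw 2.6 cost 4.3
side ct 5310 [610.5 145.8] yaw 11.9 cost 77.4
side pt 1717 [ 610.2 -190.3] yaw 14.3 cost 40.3
side doubler 453 [ 436.2 -176.1] yaw 36.3 cost 3.1
side long 248 [ 372.7 -317.3] yaw -38.8 cost 0.2
side short 583 [363.2 296.6] yaw 8.6 cost 0.6
side large 310 [479.5   1.3] yaw -2.9 cost 5.1
side small 201 [453.3 171.8] yaw 4.2 cost 2.3
```

Both cameras agree to within 3 mm, so I'll start moving, first to above the copper plate.

```bash
python3 -m handwheel '[0,0,-7,0.009,-0.036,-0.006,85, 0,0,-7,0.009,-0.036,-0.006,85, 0,0,-7,0.009,-0.036,-0.006,85, 0,0,-7,0.009,-0.036,-0.006,85, 0,0,0,0.009,-0.036,-0.006,85, 0,0,0,0.009,-0.036,-0.006,85, 0,0,0,0.009,-0.036,-0.006,85, 0,0,0,0.009,-0.036,-0.006,85]' 40
python3 -m handwheel '[0,0,0,0.009,-0.036,-0.006,85, 0,0,0,0.009,-0.036,-0.006,85, 0,0,0,0.009,-0.036,-0.006,85, 0,0,0,0.009,-0.036,-0.006,85, 0,0,0,0.009,-0.036,-0.006,85, 0,0,0,0.009,-0.036,-0.006,85, 0,0,0,0.009,-0.036,-0.006,85, 0,0,0,0.009,-0.036,-0.006,85]'
python3 -m handwheel '[0,0,0,0.009,-0.036,-0.006,85, 0,0,0,0.009,-0.036,-0.006,85, 0,0,0,0.009,-0.036,-0.006,85, 0,0,0,0.009,-0.036,-0.006,85,0,0,0,0,0,0,85,0,0,0,0,0,0,85]'
cat > st.py <<'E'
import sys
from h import *
T={"ct":(609.7,146,11.7),"pt":(609.3,-189.3,14.1),"doubler":(435.2,-174.5,37),"long":(372.5,-317,-38.7),"short":(363.2,296,8.7),"large":(478.5,.8,12),"small":(453.1,172,12)}
x,y,a=T["ct"];c,s=np.cos(np.radians(a)),np.sin(np.radians(a));T["ctk"]=(x+20*c-97*s,y+20*s+97*c,a)
x,y,a=T["pt"];c,s=np.cos(np.radians(a)),np.sin(np.radians(a));T["ptk"]=(x+15*c-75*s,y+15*s+75*c,a)
def st(tgt=None):
    s=manip.sense(); q=s["orientation"]; from scipy.spatial.transform import Rotation as R
    M=R.from_quat(q).as_matrix(); a=np.degrees(np.arctan2(M[1,1],M[0,1]))
    print("t",round(s["time"],2),"p",s["ee_pos"].round(1),"yaw",a.round(2),"tilt",np.degrees(M[:2,2]).round(2),"w",round(s["grip_width"],1),"F",s["contact_force"].round(1),"q6",s["joint_pos"][5].round(2))
    if tgt:
        g=T[tgt]; d=(g[2]-a+90)%180-90; print(tgt,g,"need dx,dy",(np.array(g[:2])-s["ee_pos"][:2]).round(1),"dyaw",round(d,2))
if __name__=="__main__": st(*sys.argv[1:])
E
python3 st.py doubler
```

```text
time: 0.87
ee_pos: [326.8, 253.5, 182.8]
orientation: [0.447, 0.895, 0.0, 0.0]
contact_force: [1.1, -1.1, 0.1]
grip_width: 56.8
time: 1.53
ee_pos: [398.9, -34.7, 135.1]
orientation: [0.447, 0.894, 0.0, 0.0]
contact_force: [0.7, -1.1, 0.8]
grip_width: 57.0
time: 2.03
ee_pos: [434.3, -178.2, 110.1]
orientation: [0.449, 0.894, 0.0, -0.001]
contact_force: [0.5, -1.1, 0.3]
grip_width: 56.7
t 2.03 p [ 434.3 -178.2  110.1] yaw 36.66 tilt [-0.14  0.07] w 56.7 F [ 0.5 -1.1  0.3] q6 -1.1
doubler (435.2, -174.5, 37) need dx,dy [0.9 3.7] dyaw 0.34
```

```bash
python3 -m handwheel '[0,0,0.3,0.001,0.0035,0,85, 0,0,0,0,0,-0.025,85, 0,0,0,0,0,-0.025,85, 0,0,0,0,0,-0.025,85, 0,0,0,0,0,-0.021,85, 0,0,0,0,0,0,85,0,0,0,0,0,0,85]'
python3 st.py doubler
python3 - <<'E'
from h import *
im,K,r,t=cam("side"); u=proj(K,r,t,[[435,-174,10]])[0].astype(int); print(u)
a=cv2.resize(im[u[1]-50:u[1]+40,u[0]-60:u[0]+60],None,fx=5,fy=5,interpolation=cv2.INTER_CUBIC); cv2.imwrite("pics/a1.png",a)
E
```

```text
time: 2.62
ee_pos: [435.4, -171.7, 15.0]
orientation: [0.444, 0.896, 0.0, -0.001]
contact_force: [0.3, -0.4, 0.5]
grip_width: 57.1
t 2.62 p [ 435.4 -171.7   15. ] yaw 37.28 tilt [-0.08  0.06] w 57.1 F [ 0.3 -0.4  0.5] q6 -1.1
doubler (435.2, -174.5, 37) need dx,dy [-0.2 -2.8] dyaw -0.28
[375 210]
```

View pics/a1.png

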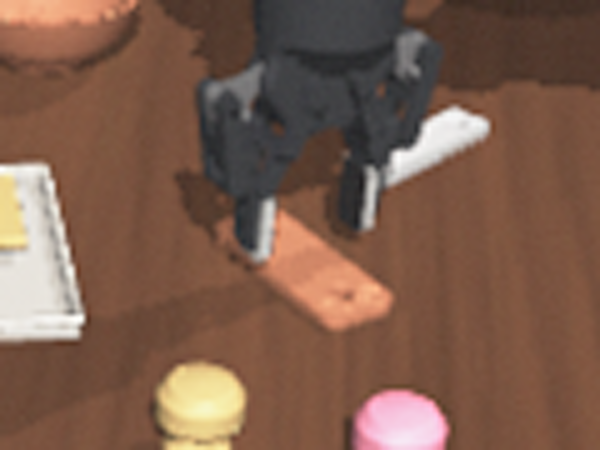

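The fingers straddle the plate at crop pixels (262,240) and (362,210). I'll go down in small steps until they touch.

```bash
python3 -m handwheel '[0,0,0,0,-0.002,-0.004,85, 0,0,0,0,0,-0.003,85, 0,0,0,0,0,0,85,0,0,0,0,0,0,85]'|tail -2; python3 st.py doubler
python3 -m handwheel '[0,0,0,0,0,-0.003,85, 0,0,0,0,0,0,85,0,0,0,0,0,0,85]'|tail -2;python3 st.py doubler
python3 -m handwheel '[0,0,0,0,0,-0.002,85, 0,0,0,0,0,0,85,0,0,0,0,0,0,85]'|tail -2;python3 st.py
```

```text
contact_force: [-0.8, -0.4, -0.1]
grip_width: 56.8
t 3.0 p [ 436.2 -175.5    8.9] yaw 37.16 tilt [ 0.05 -0.02] w 56.8 F [-0.8 -0.4 -0.1] q6 -1.1
doubler (435.2, -174.5, 37) need dx,dy [-1.  1.] dyaw -0.16
contact_force: [0.1, -0.0, -0.2]
grip_width: 56.6
t 3.25 p [ 435.8 -175.3    5.1] yaw 37.15 tilt [-0.02  0.01] w 56.6 F [ 0.1 -0.  -0.2] q6 -1.1
doubler (435.2, -174.5, 37) need dx,dy [-0.6  0.8] dyaw -0.15
contact_force: [-0.0, 0.5, 0.0]
grip_width: 57.2
t 3.5 p [ 435.8 -175.3    3.1] yaw 37.16 tilt [-0.02  0.01] w 57.2 F [-0.   0.5  0. ] q6 -1.1
```

```bash
for i in 1 2 3; do python3 -m handwheel '[0,0,0,0,0,-0.0015,85, 0,0,0,0,0,0,85]'|grep force;python3 st.py; done
```

```text
contact_force: [0.3, -0.4, -0.5]
t 3.67 p [ 435.8 -175.3    1.5] yaw 37.16 tilt [-0.02  0.01] w 56.6 F [ 0.3 -0.4 -0.5] q6 -1.1
contact_force: [0.2, 0.4, 0.6]
t 3.83 p [ 435.8 -175.3   -0. ] yaw 37.16 tilt [-0.02  0.01] w 57.0 F [0.2 0.4 0.6] q6 -1.1
contact_force: [0.3, -0.1, -0.3]
t 4.0 p [ 435.8 -175.2   -1.5] yaw 37.16 tilt [-0.02  0.01] w 56.8 F [ 0.3 -0.1 -0.3] q6 -1.1
```

```bash
for i in 1 2 ; do python3 -m handwheel '[0,0,0,0,0,-0.0015,85, 0,0,0,0,0,0,85]'|grep force;python3 st.py; done
python3 -m handwheel '[0,0,0,0,0,0,110,0,0,0,0,0,0,140,0,0,0,0,0,0,140,0,0,0,0,0,0,140,0,0,0,0,0,0,140]' 40 ; python3 st.py
```

```text
contact_force: [0.2, 0.3, 0.9]
t 4.17 p [ 435.8 -175.3   -3. ] yaw 37.16 tilt [-0.02  0.01] w 56.8 F [0.2 0.3 0.9] q6 -1.1
contact_force: [0.5, 0.0, 0.3]
t 4.33 p [ 436.  -175.4   -4.3] yaw 37.16 tilt [ 0.01 -0.  ] w 57.0 F [0.5 0.  0.3] q6 -1.1
time: 4.75
ee_pos: [437.3, -176.1, -1.7]
orientation: [0.445, 0.896, -0.0, 0.002]
contact_force: [-1.4, 1.0, 10.2]
grip_width: 42.7
t 4.75 p [ 437.3 -176.1   -1.7] yaw 37.16 tilt [ 0.19 -0.11] w 42.7 F [-1.4  1.  10.2] q6 -1.1
```

Gripped at a width of 42.7 mm. Next I'll lift it and carry it over the cauldron tray.

```bash
python3 -m handwheel '[0,0,0,0,0,0.01,140,0,0,0,0,0,0.025,140,0,0,0,0,0,0.035,140,0,0,0,0,0,0.035,140,0,0,0,0,0,0,140]' >/dev/null; python3 st.py ct
python3 -m handwheel '[0,0,-5,0.0173,0.0321,0,140,0,0,-5,0.0173,0.0321,0,140,0,0,-5,0.0173,0.0321,0,140,0,0,-5,0.0173,0.0321,0,140,0,0,-5.5,0.0173,0.0321,0,140,0,0,0,0.0173,0.0321,0,140,0,0,0,0.0173,0.0321,0,140,0,0,0,0.0173,0.0321,0,140]'>/dev/null
python3 -m handwheel '[0,0,0,0.0173,0.0321,0,140,0,0,0,0.0173,0.0321,0,140,0,0,0,0,0,0,140,0,0,0,0,0,0,140,0,0,0,0,0,0,140]'>/dev/null
python3 st.py ct
cat > crop.py <<'E'
import sys
from h import *
# crop.py name x y z half scale
n,out=sys.argv[1],sys.argv[2]; x,y,z,h=map(float,sys.argv[3:7])
im,K,r,t=cam(n); u=proj(K,r,t,[[x,y,z]])[0]; h=int(h); u0,v0=max(0,int(u[0])-h),max(0,int(u[1])-int(.75*h))
a=im[v0:v0+int(1.5*h),u0:u0+2*h]; s=600/(2*h); print(n,"origin",u0,v0,"scale",s)
cv2.imwrite(f"pics/{out}.png",cv2.resize(a,None,fx=s,fy=s,interpolation=cv2.INTER_CUBIC))
E
python3 crop.py side b1 610 146 80 80
```

```text
t 5.17 p [ 438.7 -176.7  108.7] yaw 37.16 tilt [ 0.58 -0.28] w 42.5 F [ 0.7 -0.5 -1.2] q6 -1.1
ct (609.7, 146, 11.7) need dx,dy [171.  322.7] dyaw -25.46
t 6.25 p [608.3 145.5  99.5] yaw 11.69 tilt [-0.14 -0.05] w 42.3 F [-0.4 -0.6 -3. ] q6 -0.02
ct (609.7, 146, 11.7) need dx,dy [1.4 0.5] dyaw 0.01
side origin 207 193 scale 3.75
```

View pics/b1.png

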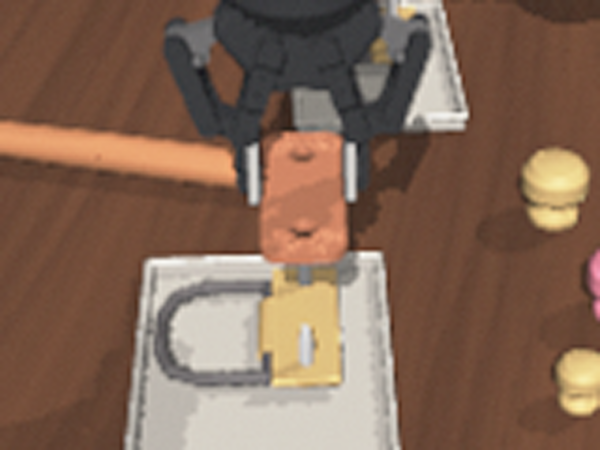

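The plate hangs level in the grip, with its holes at crop (302,232) and (302,152). I'll fit its pose in hand and compare it with the tray as seen by the same camera.

```bash
cat > hand.py <<'E'
import sys
from meas import *
# hand.py obj kind target z : pose of held part against target, same camera
obj,tg,z=sys.argv[1],sys.argv[2],float(sys.argv[3]); B,kind=OBJ[obj][:2]; B=np.array(B,float)
from st import st,T
st(tg); s=manip.sense(); p=s["ee_pos"]; y0=T[tg][2]
ref={"side":{"ct":(610.5,145.8),"pt":(610.2,-190.3)},"top":{"ct":(608.9,146.2),"pt":(608.5,-188.3)}}
for n in ("side","top"):
    im,K,r,t=cam(n)
    for zz in (z-3,z,z+3):
        Bz=B+[0,0,zz]; u=proj(K,r,t,[[p[0],p[1],zz+6]])[0]
        e=proj(K,r,t,np.array([[p[0]-45*np.sin(np.radians(y0))*q,p[1]+45*np.cos(np.radians(y0))*q,zz+6] for q in(1,-1)]))
        m=mask(im,kind,tuple(map(float,e[0])))
        x,c=fit(Bz,m,K,r,t,[p[0],p[1],50*np.radians(y0)]); R=np.array(ref[n][tg])
        print(n,zz,int(m.sum()/255),x[:2].round(1),"yaw",np.degrees(x[2]/50).round(1),"cost",round(c,1),"need",(R-x[:2]).round(1))
E
python3 hand.py doubler ct 100
```

```text
t 6.3 p [608.3 145.  100. ] yaw 11.64 tilt [-0.09 -0.04] w 42.4 F [ 0.5 -0.8 -2.1] q6 -0.02
ct (609.7, 146, 11.7) need dx,dy [1.4 1. ] dyaw 0.06
side 97.0 732 [609.4 141.2] yaw 11.4 cost 16.3 need [1.1 4.6]
side 100.0 732 [608.7 145.1] yaw 11.7 cost 19.5 need [1.8 0.7]
side 103.0 732 [606.7 149.2] yaw 9.4 cost 17.8 need [ 3.8 -3.4]
top 97.0 224 [597.9 160.4] yaw 0.2 cost 449.4 need [ 11.  -14.2]
top 100.0 224 [602.3 155.5] yaw 11.3 cost 474.1 need [ 6.6 -9.3]
top 103.0 224 [605.5 151.6] yaw 17.4 cost 476.0 need [ 3.4 -5.4]
```

```bash
python3 -m handwheel '[0,0,0,0.0018,-0.001,-0.015,140,0,0,0,0,0,-0.02,140,0,0,0,0,0,-0.015,140,0,0,0,0,0,-0.005,140,0,0,0,0,0,0,140,0,0,0,0,0,0,140]'>/dev/null
python3 hand.py doubler ct 47 | head -5; python3 crop.py side b2 610 146 45 40;python3 - <<'E'
from h import *
im,K,r,t=cam("side")
for n,P in {"studs40":[[609.7-.203*s,0,0] for s in(1,)]}.items(): pass
a=np.radians(11.7);
for y in(-35,35):
  for z in(14,40,53): print(y,z,proj(K,r,t,[[610.5-y*np.sin(a),145.8+y*np.cos(a),z]])[0].round(1))
E
```

```text
t 6.9 p [610.8 144.1  46.5] yaw 11.61 tilt [0.03 0.  ] w 42.7 F [-0.  -0.3 -2.6] q6 -0.03
ct (609.7, 146, 11.7) need dx,dy [-1.1  1.9] dyaw 0.09
side 44.0 740 [611.6 142.8] yaw 11.6 cost 15.7 need [-1.1  3. ]
side 47.0 740 [611.5 144.7] yaw 10.9 cost 18.0 need [-1.   1.1]
side 50.0 740 [610.3 148.9] yaw 11.1 cost 18.7 need [ 0.2 -3.1]
side origin 247 237 scale 7.5
-35 14 [287.5 268.2]
-35 40 [287.2 258.7]
-35 53 [287.1 253.9]
35 14 [287.9 289.3]
35 40 [287.6 279.6]
35 53 [287.4 274.6]
```

View pics/b2.png

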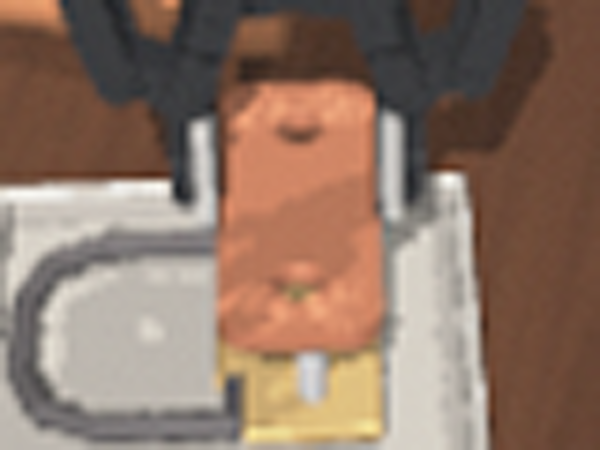

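The holes are about 2 mm too far in +x compared with the stud at crop (312,375). I'll correct that and lower it while watching the force.

```bash
python3 -m handwheel '[0,0,0,-0.0018,-0.0005,0,140,0,0,0,0,0,-0.004,140,0,0,0,0,0,-0.004,140,0,0,0,0,0,-0.004,140,0,0,0,0,0,0,140]'>/dev/null; python3 st.py ct
python3 -m handwheel '[0,0,0,0,0,-0.002,140,0,0,0,0,0,-0.002,140,0,0,0,0,0,0,140]'>/dev/null; python3 st.py ct
```

```text
t 7.52 p [608.1 144.1  32. ] yaw 11.66 tilt [-0.14 -0.03] w 42.4 F [-0.8 -0.  -2.6] q6 -0.03
ct (609.7, 146, 11.7) need dx,dy [1.6 1.9] dyaw 0.04
t 7.77 p [608.7 144.1  29.2] yaw 11.66 tilt [-0.04 -0.01] w 42.8 F [ 0.1 -0.3 -3.2] q6 -0.03
ct (609.7, 146, 11.7) need dx,dy [1.  1.9] dyaw 0.04
```

```bash
python3 -m handwheel '[0,0,0,0,0,-0.003,140,0,0,0,0,0,-0.003,140,0,0,0,0,0,-0.003,140,0,0,0,0,0,-0.003,140,0,0,0,0,0,0,140]'>/dev/null; python3 st.py
python3 -m handwheel '[0,0,0,0,0,-0.002,140,0,0,0,0,0,-0.001,140,0,0,0,0,0,0,140]'>/dev/null; python3 st.py
python3 -m handwheel '[0,0,0,0,0,-0.0015,140,0,0,0,0,0,0,140]'>/dev/null; python3 st.py
```

```text
t 8.18 p [608.4 144.1  16.6] yaw 11.66 tilt [-0.09 -0.02] w 42.6 F [ 0.3 -0.3 -2.7] q6 -0.03
t 8.43 p [608.8 144.2  14.5] yaw 11.66 tilt [-0.02 -0.  ] w 42.5 F [-0.2  0.2 -3. ] q6 -0.03
t 8.6 p [609.1 144.2  13.4] yaw 11.66 tilt [0.03 0.  ] w 42.7 F [ 0.3  0.2 -3.1] q6 -0.03
```

```bash
python3 -m handwheel '[0,0,0,0,0,-0.001,140,0,0,0,0,0,0,140]'>/dev/null; python3 st.py
python3 -m handwheel '[0,0,0,0,0,-0.001,140,0,0,0,0,0,0,140]'>/dev/null; python3 st.py
python3 -m handwheel '[0,0,0,0,0,0,112,0,0,0,0,0,0,112,0,0,0,0,0,0.005,100,0,0,0,0,0,0.015,100,0,0,0,0,0,0.03,100,0,0,0,0,0,0.04,100,0,0,0,0,0,0,100]'>/dev/null; python3 st.py long; python3 crop.py side b3 610 146 20 60
```

```text
t 8.77 p [609.1 144.2  13.3] yaw 11.66 tilt [0.04 0.01] w 42.7 F [-2.8 -0.8  2.6] q6 -0.03
t 8.93 p [609.2 144.2  13.3] yaw 11.66 tilt [0.06 0.01] w 42.6 F [-4.2 -0.8  7.6] q6 -0.03
t 9.52 p [612.6 144.9 111.1] yaw 11.66 tilt [0.77 0.14] w 51.9 F [1.2 0.3 1.9] q6 -0.03
long (372.5, -317, -38.7) need dx,dy [-240.1 -461.9] dyaw -50.36
side origin 227 231 scale 5.0
```

View pics/b3.png

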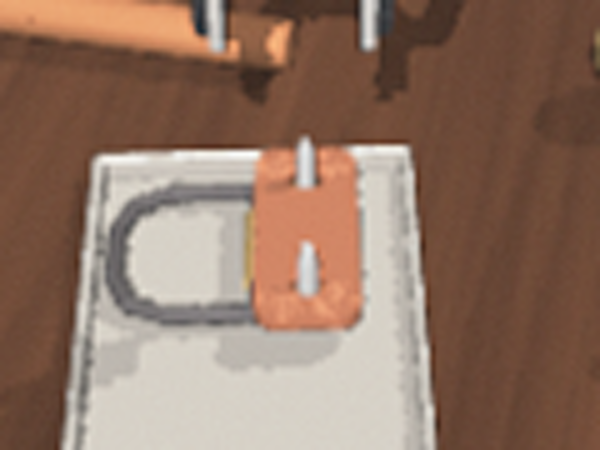

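The plate is seated flat and both studs stick through it (crop (305,165) and (308,270)). Next is the long bar.

```bash
python3 -m handwheel '[0,0,-6.3,-0.0185,-0.0355,0,140,0,0,-6.3,-0.0185,-0.0355,0,140,0,0,-6.3,-0.0185,-0.0355,0,140,0,0,-6.3,-0.0185,-0.0355,0,140,0,0,-6.3,-0.0185,-0.0355,0,140,0,0,-6.3,-0.0185,-0.0355,0,140,0,0,-6.3,-0.0185,-0.0355,0,140,0,0,-6.3,-0.0185,-0.0355,0,140]'>/dev/null
python3 -m handwheel '[0,0,0,-0.0185,-0.0355,0,140,0,0,0,-0.0185,-0.0355,0,140,0,0,0,-0.0185,-0.0355,0,140,0,0,0,-0.0185,-0.0355,-0.01,140,0,0,0,-0.0185,-0.0355,-0.02,140,0,0,0,0,0,0,140,0,0,0,0,0,0,140,0,0,0,0,0,0,140]'>/dev/null; python3 st.py long
```

```text
t 10.9 p [ 369.6 -314.6   72.3] yaw -38.79 tilt [-0.01  0.06] w 38.4 F [0.1 1.  1.5] q6 -0.1
long (372.5, -317, -38.7) need dx,dy [ 2.9 -2.4] dyaw 0.09
```

```bash
python3 -m handwheel '[0,0,0,0.0029,-0.0024,-0.01,140,0,0,0,0,0,-0.025,140,0,0,0,0,0,-0.02,140,0,0,0,0,0,-0.007,140,0,0,0,0,0,0,140,0,0,0,0,0,0,140]'>/dev/null; python3 st.py long
python3 crop.py side c1 372 -317 10 40
```

```text
t 11.4 p [ 373.3 -316.7   10.9] yaw -38.65 tilt [0. 0.] w 38.6 F [0.9 0.1 0.7] q6 -0.1
long (372.5, -317, -38.7) need dx,dy [-0.8 -0.3] dyaw -0.05
side origin 358 157 scale 7.5
```

View pics/c1.png

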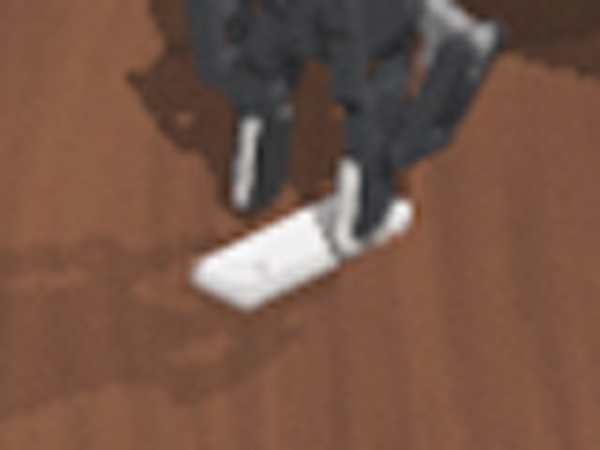

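The fingers straddle the bar midway, with tips at crop (245,205) and (350,245); the offset is explained by their height. Descending and gripping.

```bash
python3 -m handwheel '[0,0,0,-0.0005,0,-0.004,140,0,0,0,0,0,-0.0035,140,0,0,0,0,0,0,140,0,0,0,0,0,0,140]'>/dev/null; python3 st.py long
python3 -m handwheel '[0,0,0,0,0,0,185,0,0,0,0,0,0,195,0,0,0,0,0,0,195,0,0,0,0,0,0,195]' 40 >/dev/null; python3 st.py long
python3 -m handwheel '[0,0,0,0,0,0.01,195,0,0,0,0,0,0.03,195,0,0,0,0,0,0.03,195,0,0,0,0,0,0.03,195,0,0,0,0,0,0,195]'>/dev/null; python3 st.py ct
```

```text
t 11.78 p [ 372.1 -317.3    3.3] yaw -38.75 tilt [ 0.01 -0.01] w 38.5 F [1.1 0.7 0.7] q6 -0.1
long (372.5, -317, -38.7) need dx,dy [0.4 0.3] dyaw 0.05
t 12.12 p [ 372.3 -317.6    3.6] yaw -38.75 tilt [ 0.03 -0.04] w 24.4 F [-0.4 -1.   3.5] q6 -0.1
long (372.5, -317, -38.7) need dx,dy [0.2 0.6] dyaw 0.05
t 12.53 p [ 374.2 -319.3  110.8] yaw -38.74 tilt [ 0.44 -0.43] w 24.4 F [ 0.6 -0.2 -0.9] q6 -0.1
ct (609.7, 146, 11.7) need dx,dy [235.5 465.3] dyaw 50.44
```

```bash
python3 -m handwheel '[0,0,6.3,0.0180,0.0357,0,195,0,0,6.3,0.0180,0.0357,0,195,0,0,6.3,0.0180,0.0357,0,195,0,0,6.3,0.0180,0.0357,0,195,0,0,6.3,0.0180,0.0357,0,195,0,0,6.3,0.0180,0.0357,0,195,0,0,6.3,0.0180,0.0357,0,195,0,0,6.3,0.0180,0.0357,0,195]'>/dev/null
python3 -m handwheel '[0,0,0,0.018,0.0357,0,195,0,0,0,0.018,0.0357,0,195,0,0,0,0.018,0.0357,0,195,0,0,0,0.018,0.0357,-0.01,195,0,0,0,0.018,0.0357,-0.02,195,0,0,0,0,0,0,195,0,0,0,0,0,0,195,0,0,0,0,0,0,195]'>/dev/null; python3 st.py ct
```

```text
t 13.87 p [604.5 144.1  74. ] yaw 11.69 tilt [-0.08 -0.05] w 24.4 F [ 0.7 -0.3 -0.8] q6 -0.02
ct (609.7, 146, 11.7) need dx,dy [5.2 1.9] dyaw 0.01
```

```bash
python3 -m handwheel '[0,0,0,0.0025,0.0005,-0.012,195,0,0,0,0.0022,0.0005,-0.012,195,0,0,0,0,0,0,195,0,0,0,0,0,0,195,0,0,0,0,0,0,195]'>/dev/null; python3 st.py ct; python3 crop.py side c2 610 146 40 40
python3 - <<'E'
from h import *
im,K,r,t=cam("side")
a=np.radians(11.7)
for y in(-35,35):
  for z in(20,40,53): print(y,z,((proj(K,r,t,[[609.8-y*np.sin(a),145.8+y*np.cos(a),z]])[0])).round(1))
E
```

```text
t 14.28 p [609.4 144.7  50.5] yaw 11.6 tilt [-0.01 -0.  ] w 24.1 F [ 0.6 -0.9 -1.1] q6 -0.02
ct (609.7, 146, 11.7) need dx,dy [0.3 1.3] dyaw 0.1
side origin 247 238 scale 7.5
-35 20 [287.8 266.1]
-35 40 [287.6 258.7]
-35 53 [287.4 253.9]
35 20 [288.1 287.1]
35 40 [287.9 279.6]
35 53 [287.8 274.6]
```

View pics/c2.png

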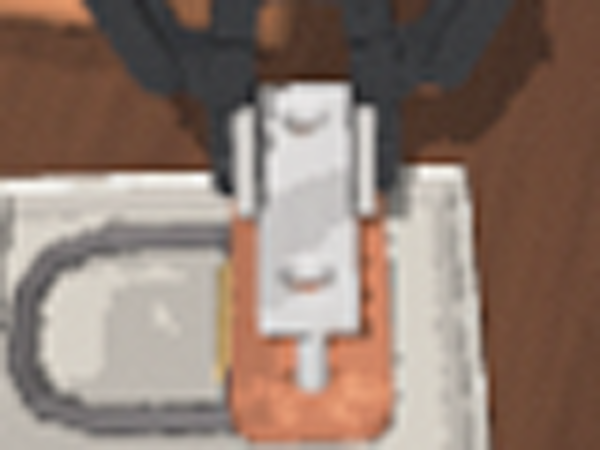

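Bar holes at crop (307,277) and (304,118), stud at u=313. A small correction, then down.

```bash
python3 -m handwheel '[0,0,0,-0.001,-0.0006,0,195,0,0,0,0,0,-0.005,195,0,0,0,0,0,-0.004,195,0,0,0,0,0,-0.004,195,0,0,0,0,0,0,195]'>/dev/null; python3 st.py ct
python3 -m handwheel '[0,0,0,0,0,-0.003,195,0,0,0,0,0,-0.003,195,0,0,0,0,0,-0.002,195,0,0,0,0,0,0,195]'>/dev/null; python3 st.py ct
```

```text
t 14.8 p [607.8 144.7  35.9] yaw 11.66 tilt [-0.13 -0.03] w 24.6 F [-0.5 -1.  -0.9] q6 -0.02
ct (609.7, 146, 11.7) need dx,dy [1.9 1.3] dyaw 0.04
t 15.13 p [608.2 144.7  28.7] yaw 11.66 tilt [-0.06 -0.01] w 24.2 F [-0.4 -0.4 -1.5] q6 -0.02
ct (609.7, 146, 11.7) need dx,dy [1.5 1.3] dyaw 0.04
```

```bash
for i in 1 2 ; do python3 -m handwheel '[0,0,0,0,0,-0.002,195,0,0,0,0,0,0,195]'>/dev/null; python3 st.py; done; for i in 1 2 ; do python3 -m handwheel '[0,0,0,0,0,-0.001,195,0,0,0,0,0,0,195]'>/dev/null; python3 st.py; done
```

```text
t 15.3 p [608.5 144.8  27.2] yaw 11.66 tilt [-0.01 -0.  ] w 24.3 F [-0.4 -0.2 -1. ] q6 -0.02
t 15.47 p [608.5 144.8  25.2] yaw 11.66 tilt [-0.01 -0.  ] w 24.3 F [ 0.6  0.2 -1.3] q6 -0.02
t 15.63 p [608.7 144.8  24.7] yaw 11.66 tilt [0.02 0.  ] w 24.8 F [-0.1  0.  -0.6] q6 -0.02
t 15.8 p [608.7 144.8  24.7] yaw 11.66 tilt [0.04 0.  ] w 24.4 F [-3.2 -1.6  4.6] q6 -0.02
```

```bash
python3 -m handwheel '[0,0,0,0,0,0,155,0,0,0,0,0,0,155,0,0,0,0,0,0.005,155,0,0,0,0,0,0.015,155,0,0,0,0,0,0.03,120,0,0,0,0,0,0.04,80,0,0,0,0,0,0,80,0,0,0,0,0,0,80]'>/dev/null; python3 st.py large; python3 crop.py side c3 610 146 20 60
```

```text
t 16.47 p [610.6 145.1 118.1] yaw 11.66 tilt [0.44 0.08] w 58.6 F [ 0.2  0.6 -1. ] q6 -0.02
large (478.5, 0.8, 12) need dx,dy [-132.1 -144.3] dyaw 0.34
side origin 227 231 scale 5.0
```

View pics/c3.png

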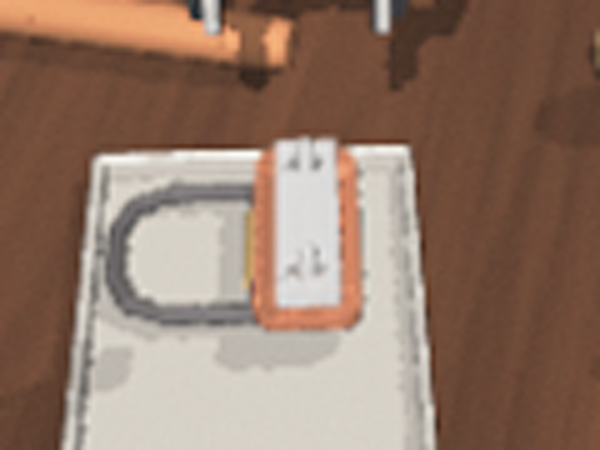

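The bar is flat on the plate with both studs through (crop (305,155) and (307,260)). Now the large knob.

```bash
python3 -m handwheel '[0,0,0,-0.0266,-0.0288,0,80,0,0,0,-0.0266,-0.0288,0,80,0,0,0,-0.0266,-0.0288,0,80,0,0,0,-0.0266,-0.0288,0,80,0,0,0,-0.0266,-0.0288,-0.01,80,0,0,0,0,0,-0.02,80,0,0,0,0,0,0,80,0,0,0,0,0,0,80]'>/dev/null; python3 st.py large
```

```text
t 17.18 p [474.2   0.8  81.6] yaw 11.62 tilt [-0.23  0.04] w 58.6 F [ 0.2 -0.2  0.9] q6 -0.27
large (478.5, 0.8, 12) need dx,dy [ 4.3 -0. ] dyaw 0.38
```

```bash
python3 -m handwheel '[0,0,0,0.0038,0,-0.01,80,0,0,0,0,0,-0.014,80,0,0,0,0,0,0,80,0,0,0,0,0,0,80]'>/dev/null; python3 st.py large; python3 -m handwheel '[0,0,0,0,0,-0.01,80,0,0,0,0,0,-0.02,80,0,0,0,0,0,-0.018,80,0,0,0,0,0,0,80,0,0,0,0,0,0,80]'>/dev/null;python3 st.py large;python3 crop.py side d1 478 1 30 50
```

```text
t 17.52 p [479.4   1.5  58.7] yaw 11.73 tilt [-0.13  0.01] w 58.6 F [-0.   0.3 -0.1] q6 -0.27
large (478.5, 0.8, 12) need dx,dy [-0.9 -0.7] dyaw 0.27
t 17.93 p [478.9   1.   10.9] yaw 11.68 tilt [-0.11  0.01] w 58.4 F [-0.4  0.1  0.2] q6 -0.27
large (478.5, 0.8, 12) need dx,dy [-0.4 -0.2] dyaw 0.32
side origin 305 202 scale 6.0
```

View pics/d1.png

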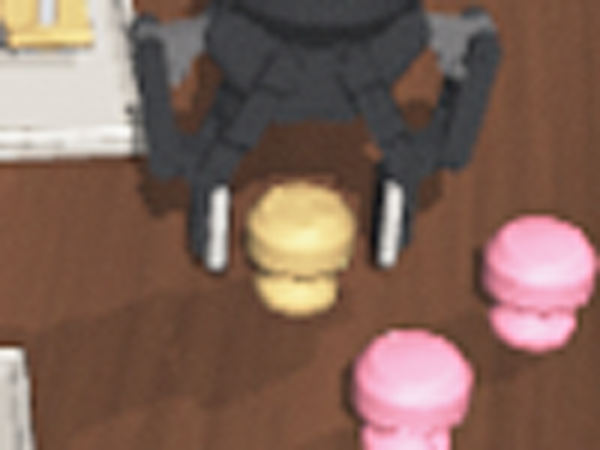

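The knob stands centred between the pads (crop (302,245)), with the pinks clear. Grip and lift.

```bash
python3 -m handwheel '[0,0,0,0,0,-0.002,80,0,0,0,0,0,0,115,0,0,0,0,0,0,150,0,0,0,0,0,0,150,0,0,0,0,0,0,150,0,0,0,0,0,0,150]' 40 >/dev/null; python3 st.py large
python3 -m handwheel '[0,0,0,0,0,0.01,150,0,0,0,0,0,0.03,150,0,0,0,0,0,0.03,150,0,0,0,0,0,0.02,150,0,0,0,0,0,0,150]'>/dev/null; python3 st.py ctk
```

```text
t 18.48 p [480.1   0.7  10.9] yaw 11.65 tilt [ 0.11 -0.01] w 40.1 F [-1.5  0.5  6.4] q6 -0.27
large (478.5, 0.8, 12) need dx,dy [-1.6  0.1] dyaw 0.35
t 18.9 p [481.9   0.6 105.4] yaw 11.66 tilt [ 0.51 -0.04] w 39.8 F [-0.1  1.2 -1.3] q6 -0.27
ctk (np.float64(609.6140885628536), np.float64(245.04035853744153), 11.7) need dx,dy [127.7 244.4] dyaw 0.04
```

```bash
python3 -m handwheel '[0,0,0,0.0183,0.0349,0,150,0,0,0,0.0183,0.0349,0,150,0,0,0,0.0183,0.0349,0,150,0,0,0,0.0183,0.0349,0,150,0,0,0,0.0183,0.0349,0,150,0,0,0,0.0183,0.0349,0,150,0,0,0,0.0183,0.0349,0,150,0,0,0,0,0,0,150]'>/dev/null; python3 -m handwheel '[0,0,0,0,0,0,150,0,0,0,0,0,0,150]'>/dev/null; python3 st.py ctk
```

```text
t 19.73 p [606.8 244.8  97.6] yaw 11.69 tilt [-0.16 -0.08] w 39.7 F [ 0.3  0.2 -1.6] q6 0.13
ctk (np.float64(609.6140885628536), np.float64(245.04035853744153), 11.7) need dx,dy [2.9 0.2] dyaw 0.01
```

Lowering to about TCP z = 13 (foot on the 2 mm floor).

```bash
python3 -m handwheel '[0,0,0,0.002,0,-0.02,150,0,0,0,0,0,-0.03,150,0,0,0,0,0,-0.02,150,0,0,0,0,0,-0.008,150,0,0,0,0,0,0,150,0,0,0,0,0,0,150]'>/dev/null; python3 st.py ctk;  python3 crop.py side d2 610 245 20 60
```

```text
t 20.23 p [609.5 244.3  22.4] yaw 11.6 tilt [0.03 0.  ] w 40.0 F [-0.4  0.6 -1.6] q6 0.13
ctk (np.float64(609.6140885628536), np.float64(245.04035853744153), 11.7) need dx,dy [0.1 0.8] dyaw 0.1
side origin 217 263 scale 5.0
```

View pics/d2.png

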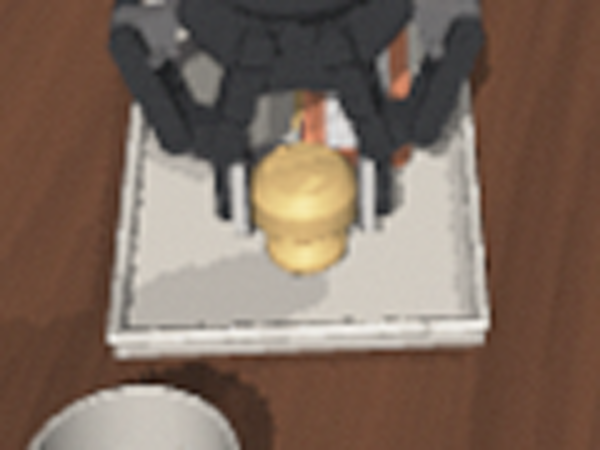

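The knob is upright over the empty end (crop (302,210)). Lowering to contact.

```bash
python3 -m handwheel '[0,0,0,0,0,-0.004,150,0,0,0,0,0,-0.003,150,0,0,0,0,0,0,150,0,0,0,0,0,0,150]'>/dev/null; python3 st.py; for i in 1 2 3 4 ; do python3 -m handwheel '[0,0,0,0,0,-0.001,150,0,0,0,0,0,0,150]'>/dev/null; python3 st.py; done
```

```text
t 20.62 p [609.5 245.2  14.7] yaw 11.66 tilt [0.01 0.  ] w 39.8 F [ 0.6 -0.8 -2.1] q6 0.13
t 20.78 p [609.7 245.2  14.1] yaw 11.67 tilt [0.04 0.01] w 39.7 F [-0.6  0.3  0.3] q6 0.13
t 20.95 p [609.7 245.3  14. ] yaw 11.67 tilt [0.06 0.02] w 39.7 F [-3.4 -0.5  4.3] q6 0.13
t 21.12 p [609.8 245.3  14. ] yaw 11.67 tilt [0.07 0.03] w 39.9 F [-5.1 -1.9  9.2] q6 0.13
t 21.28 p [609.8 245.3  13.9] yaw 11.67 tilt [0.09 0.03] w 39.7 F [-7.7 -2.4 12.6] q6 0.13
```

```bash
python3 -m handwheel '[0,0,0,0,0,0.003,150,0,0,0,0,0,0,120,0,0,0,0,0,0,105,0,0,0,0,0,0,105,0,0,0,0,0,0.01,105,0,0,0,0,0,0.025,105,0,0,0,0,0,0.035,105,0,0,0,0,0,0.04,105]'>/dev/null;python3 -m handwheel '[0,0,0,0,0,0,105,0,0,0,0,0,0,105]'>/dev/null; python3 st.py short
python3 - <<'E'
from meas import *
for n,z in(("side",2),("top",2)):
    im,K,r,t=cam(n); B=np.array(KN["large"][0])+[0,0,z]; u=proj(K,r,t,[[609.8,245.3,20]])[0]
    m=mask(im,'y',tuple(map(float,u))); x,c=fit(B,m,K,r,t,[609.8,245.3,0]); print(n,m.sum()/255,x[:2].round(1),c)
E
```

```text
t 22.12 p [611.4 245.8 128.8] yaw 11.66 tilt [0.45 0.16] w 50.3 F [-0.9 -0.4 -0.2] q6 0.13
short (363.2, 296, 8.7) need dx,dy [-248.2   50.2] dyaw -2.96
side 450.0 [610.6 244.9] 8.074071875
top 119.0 [613.2 236. ] 73.21273
```

```bash
python3 -m handwheel '[0,0,-3,-0.0353,0.0071,0,140,0,0,0,-0.0353,0.0071,0,140,0,0,0,-0.0353,0.0071,0,140,0,0,0,-0.0353,0.0071,0,140,0,0,0,-0.0353,0.0071,0,140,0,0,0,-0.0353,0.0071,-0.01,140,0,0,0,-0.0353,0.0071,-0.02,140,0,0,0,0,0,-0.02,140]'>/dev/null;python3 -m handwheel '[0,0,0,0,0,-0.02,140,0,0,0,0,0,0,140,0,0,0,0,0,0,140]'>/dev/null; python3 st.py short
```

```text
t 23.13 p [360.9 293.8  51.3] yaw 8.67 tilt [-0.24 -0.17] w 38.8 F [ 0.2  0.8 -0.1] q6 0.46
short (363.2, 296, 8.7) need dx,dy [2.3 2.2] dyaw 0.03
```

```bash
python3 -m handwheel '[0,0,0,0.002,0.002,-0.015,140,0,0,0,0,0,-0.02,140,0,0,0,0,0,-0.003,140,0,0,0,0,0,0,140,0,0,0,0,0,0,140]'>/dev/null; python3 st.py short;python3 crop.py side e1 363 296 10 50
```

```text
t 23.55 p [365.  296.9  16.6] yaw 8.63 tilt [0.03 0.02] w 38.4 F [1.  0.2 0.2] q6 0.46
short (363.2, 296, 8.7) need dx,dy [-1.8 -0.9] dyaw 0.07
side origin 357 310 scale 6.0
```

View pics/e1.png

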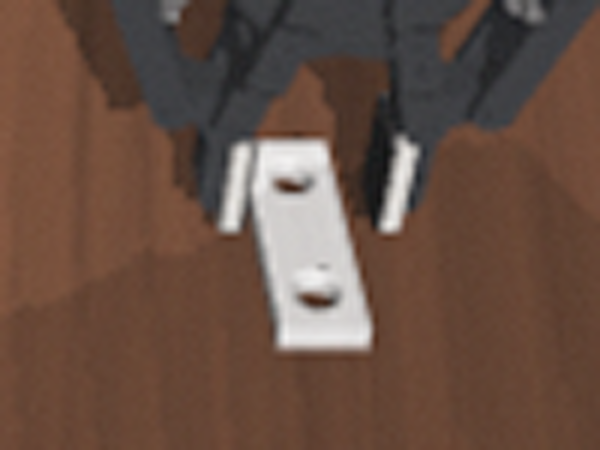

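Fingers straddle the short bar (crop centre (310,245)). Down and grip.

```bash
python3 -m handwheel '[0,0,0,-0.001,-0.0005,-0.007,140,0,0,0,0,0,-0.005,140,0,0,0,0,0,0,140,0,0,0,0,0,0,140]'>/dev/null; python3 st.py short
python3 -m handwheel '[0,0,0,0,0,-0.0005,185,0,0,0,0,0,0,195,0,0,0,0,0,0,195,0,0,0,0,0,0,195]' 40 >/dev/null; python3 st.py short
python3 -m handwheel '[0,0,0,0,0,0.01,195,0,0,0,0,0,0.03,195,0,0,0,0,0,0.03,195,0,0,0,0,0,0.03,195,0,0,0,0,0,0,195]'>/dev/null; python3 st.py pt
```

```text
t 23.93 p [363.1 296.1   3.2] yaw 8.66 tilt [-0.04 -0.03] w 38.4 F [-0.1 -0.6  1.7] q6 0.46
short (363.2, 296, 8.7) need dx,dy [ 0.1 -0.1] dyaw 0.04
t 24.27 p [363.6 296.5   3.4] yaw 8.66 tilt [0.03 0.02] w 24.7 F [0.1 0.  1.8] q6 0.46
short (363.2, 296, 8.7) need dx,dy [-0.4 -0.5] dyaw 0.04
t 24.68 p [365.8 298.  110.7] yaw 8.66 tilt [0.51 0.36] w 24.2 F [ 0.6 -0.6  0.9] q6 0.46
pt (609.3, -189.3, 14.1) need dx,dy [ 243.5 -487.3] dyaw 5.44
```

```bash
python3 -m handwheel '[0,0,2.7,0.0174,-0.0348,0,195,0,0,2.7,0.0174,-0.0348,0,195,0,0,0,0.0174,-0.0348,0,195,0,0,0,0.0174,-0.0348,0,195,0,0,0,0.0174,-0.0348,0,195,0,0,0,0.0174,-0.0348,0,195,0,0,0,0.0174,-0.0348,0,195,0,0,0,0.0174,-0.0348,0,195]'>/dev/null;python3 -m handwheel '[0,0,0,0.0174,-0.0348,0,195,0,0,0,0.0174,-0.0348,0,195,0,0,0,0.0174,-0.0348,0,195,0,0,0,0.0174,-0.0348,0,195,0,0,0,0.0174,-0.0348,-0.01,195,0,0,0,0.0174,-0.0348,-0.02,195,0,0,0,0,0,0,195,0,0,0,0,0,0,195]'>/dev/null; python3 st.py pt
```

```text
t 26.02 p [ 604.9 -190.6   70.3] yaw 13.89 tilt [-0.34  0.13] w 24.5 F [ 0.7 -1.  -1.2] q6 -0.6
pt (609.3, -189.3, 14.1) need dx,dy [4.4 1.3] dyaw 0.21
```

```bash
python3 -m handwheel '[0,0,0.2,0.0015,0,-0.01,195,0,0,0,0.0015,0,-0.01,195,0,0,0,0,0,0,195,0,0,0,0,0,0,195,0,0,0,0,0,0,195]'>/dev/null; python3 st.py pt; python3 crop.py side e2 610 -190 40 32
python3 - <<'E'
from h import *
im,K,r,t=cam("side")
a=np.radians(14.1)
for y in(-22,22):
  for z in(14,40,55): print(y,z,((proj(K,r,t,[[609.6-y*np.sin(a),-190.3+y*np.cos(a),z]])[0])).round(1))
E
```

```text
t 26.43 p [ 609.2 -188.4   54.7] yaw 14.33 tilt [ 0.05 -0.02] w 24.4 F [ 0.7 -0.2 -0.3] q6 -0.6
pt (609.3, -189.3, 14.1) need dx,dy [ 0.1 -0.9] dyaw -0.23
side origin 279 168 scale 9.375
-22 14 [310.9 197. ]
-22 40 [311.  188.6]
-22 55 [311.  183.7]
22 14 [312.5 204.9]
22 40 [312.6 196.4]
22 55 [312.6 191.5]
```

View pics/e2.png

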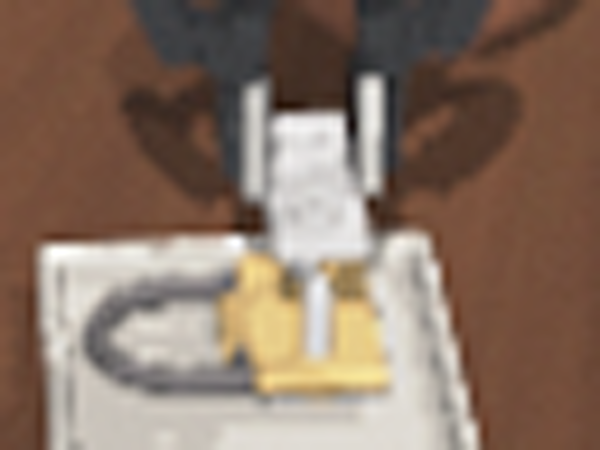

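The near stud (crop (317,340)) and the near hole (crop (317,212)) line up to within about a millimetre. Lowering.

```bash
python3 -m handwheel '[0,0,-0.2,-0.0003,-0.0007,-0.006,195,0,0,0,0,0,-0.005,195,0,0,0,0,0,-0.004,195,0,0,0,0,0,-0.003,195,0,0,0,0,0,0,195]'>/dev/null; python3 st.py pt
python3 -m handwheel '[0,0,0,0,0,-0.003,195,0,0,0,0,0,-0.003,195,0,0,0,0,0,0,195]'>/dev/null; python3 st.py pt
python3 -m handwheel '[0,0,0,0,0,-0.002,195,0,0,0,0,0,-0.002,195,0,0,0,0,0,0,195]'>/dev/null; python3 st.py pt
```

```text
t 26.95 p [ 608.3 -189.3   34.6] yaw 14.07 tilt [-0.1   0.09] w 24.5 F [ 0.2  3.1 -3.5] q6 -0.6
pt (609.3, -189.3, 14.1) need dx,dy [ 1. -0.] dyaw 0.03
t 27.2 p [ 608.8 -189.1   29.5] yaw 14.09 tilt [-0.01  0.07] w 24.3 F [-0.8  5.1  0.2] q6 -0.6
pt (609.3, -189.3, 14.1) need dx,dy [ 0.5 -0.2] dyaw 0.01
t 27.45 p [ 608.9 -189.1   26. ] yaw 14.09 tilt [0.   0.07] w 24.6 F [-2.2  5.4  1. ] q6 -0.6
pt (609.3, -189.3, 14.1) need dx,dy [ 0.4 -0.2] dyaw 0.01
```

The studs push it +y by about 5 N, so I'll ease it that way and continue.

```bash
python3 -m handwheel '[0,0,0,0.0003,0.0015,0,195,0,0,0,0,0,-0.003,195,0,0,0,0,0,-0.003,195,0,0,0,0,0,0,195]'>/dev/null; python3 st.py pt
for i in 1 2 3; do python3 -m handwheel '[0,0,0,0,0,-0.0013,195,0,0,0,0,0,0,195]'>/dev/null; python3 st.py; done
```

```text
t 27.78 p [ 608.7 -188.9   18.8] yaw 14.04 tilt [-0.06 -0.03] w 24.1 F [-0.2  0.2 -0.9] q6 -0.6
pt (609.3, -189.3, 14.1) need dx,dy [ 0.6 -0.4] dyaw 0.06
t 27.95 p [ 609.  -188.8   18.5] yaw 14.04 tilt [-0.01 -0.02] w 24.1 F [-0.8  0.2 -0.9] q6 -0.6
t 28.12 p [ 609.2 -188.8   18.4] yaw 14.05 tilt [ 0.02 -0.04] w 24.6 F [-3.6  1.1  4.7] q6 -0.6
t 28.28 p [ 609.2 -188.9   18.4] yaw 14.05 tilt [ 0.04 -0.05] w 24.5 F [-6.3  1.6 10.8] q6 -0.6
```

```bash
python3 -m handwheel '[0,0,0,0,0,0.0015,195,0,0,0,0,0,0,155,0,0,0,0,0,0,155,0,0,0,0,0,0.005,155,0,0,0,0,0,0.015,155,0,0,0,0,0,0.03,140,0,0,0,0,0,0.04,135,0,0,0,0,0,0,135]'>/dev/null; python3 st.py small; python3 crop.py side e3 610 -190 20 40
```

```text
t 28.95 p [ 612.6 -189.7  117.5] yaw 14.06 tilt [ 0.73 -0.27] w 40.1 F [ 1.1 -0.3  2.5] q6 -0.6
small (453.1, 172, 12) need dx,dy [-159.5  361.7] dyaw -2.06
side origin 271 168 scale 7.5
```

View pics/e3.png

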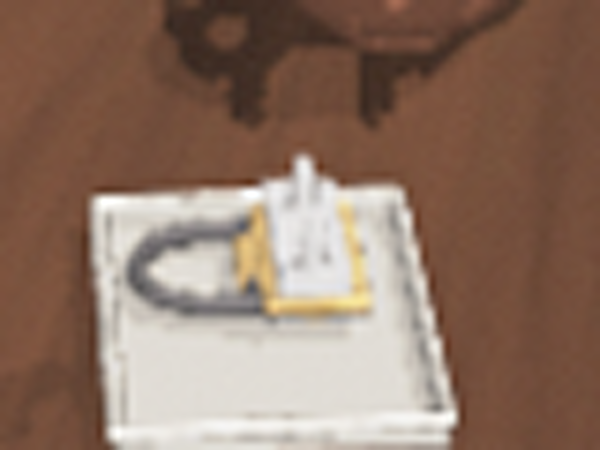

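The short bar is flat on the strap with both studs through. Now the small knob; my viewing budget is spent, so I'll check numerically.

```bash
python3 -m handwheel '[0,0,0,-0.0161,0.0362,0,135,0,0,0,-0.0161,0.0362,0,135,0,0,0,-0.0161,0.0362,0,135,0,0,0,-0.0161,0.0362,0,135,0,0,0,-0.0161,0.0362,0,135,0,0,0,-0.0161,0.0362,0,135,0,0,0,-0.0161,0.0362,0,135,0,0,0,-0.0161,0.0362,0,135]'>/dev/null;python3 -m handwheel '[0,0,0,-0.0161,0.0362,0,135,0,0,0,-0.0161,0.0362,-0.01,135,0,0,0,0,0,-0.03,135,0,0,0,0,0,-0.01,135,0,0,0,0,0,0,135,0,0,0,0,0,0,135,0,0,0,0,0,0,135]'>/dev/null; python3 st.py small
python3 - <<'E'
from meas import *
im,K,r,t=cam("side"); m=mask(im,'y',KN["small"][3]); x,c=fit(KN["small"][0],m,K,r,t,[453,172,0]); print("small knob now",m.sum()/255,x[:2].round(1),c)
E
```

```text
t 30.25 p [449.1 172.6  58.6] yaw 13.95 tilt [0.06 0.  ] w 40.2 F [-0.3  0.6 -0.6] q6 0.05
small (453.1, 172, 12) need dx,dy [ 4.  -0.6] dyaw -1.95
small knob now 202.0 [453.1 171.9] 2.50089390625
```

```bash
python3 -m handwheel '[0,0,0,0.004,-0.0005,0,135,0,0,0,0,0,-0.01,135,0,0,0,0,0,0,135,0,0,0,0,0,0,135]'>/dev/null; python3 st.py small; python3 -m handwheel '[0,0,0,0,0,-0.015,135,0,0,0,0,0,-0.02,135,0,0,0,0,0,-0.01,135,0,0,0,0,0,0,135,0,0,0,0,0,0,135]'>/dev/null; python3 st.py small
```

```text
t 30.63 p [451.8 172.6  46.7] yaw 14.02 tilt [-0.09 -0.03] w 39.7 F [-1.1 -0.5 -0.5] q6 0.05
small (453.1, 172, 12) need dx,dy [ 1.3 -0.6] dyaw -2.02
t 31.05 p [451.7 172.9   2.2] yaw 14.06 tilt [-0.09 -0.03] w 39.8 F [-1.1 -0.   0.9] q6 0.05
small (453.1, 172, 12) need dx,dy [ 1.4 -0.9] dyaw -2.06
```

```bash
python3 -m handwheel '[0,0,0,0.001,-0.0005,0.001,135,0,0,0,0,0,0,160,0,0,0,0,0,0,190,0,0,0,0,0,0,190,0,0,0,0,0,0,190,0,0,0,0,0,0,190]' 30 >/dev/null; python3 st.py small
python3 -m handwheel '[0,0,0,0,0,0.01,190,0,0,0,0,0,0.03,190,0,0,0,0,0,0.03,190,0,0,0,0,0,0.03,190,0,0,0,0,0,0,190,0,0,0,0,0,0,190]'>/dev/null; python3 st.py ptk
```

```text
t 31.55 p [454.1 172.8   5.2] yaw 14.06 tilt [0.14 0.04] w 26.1 F [-1.1 -1.1  5.3] q6 0.05
small (453.1, 172, 12) need dx,dy [-1.  -0.8] dyaw -2.06
t 32.05 p [454.4 173.  106.5] yaw 14.06 tilt [0.28 0.09] w 25.9 F [ 0.5  0.3 -0.6] q6 0.05
ptk (np.float64(605.5769543453196), np.float64(-112.90537367685367), 14.1) need dx,dy [ 151.2 -285.9] dyaw 0.04
```

```bash
python3 -m handwheel '[0,0,0,0.0190,-0.0357,0,190,0,0,0,0.0190,-0.0357,0,190,0,0,0,0.0190,-0.0357,0,190,0,0,0,0.0190,-0.0357,0,190,0,0,0,0.0190,-0.0357,0,190,0,0,0,0.0190,-0.0357,0,190,0,0,0,0.0190,-0.0357,0,190,0,0,0,0.0190,-0.0357,0,190]'>/dev/null; python3 -m handwheel '[0,0,0,0,0,0,190,0,0,0,0,0,-0.02,190,0,0,0,0,0,-0.03,190,0,0,0,0,0,-0.02,190,0,0,0,0,0,0,190,0,0,0,0,0,0,190]'>/dev/null; python3 st.py ptk
```

```text
t 33.22 p [ 603.3 -112.6   30.8] yaw 14.06 tilt [-0.32  0.08] w 25.8 F [ 0.6 -0.1 -0. ] q6 -0.49
ptk (np.float64(605.5769543453196), np.float64(-112.90537367685367), 14.1) need dx,dy [ 2.3 -0.3] dyaw 0.04
```

```bash
python3 -m handwheel '[0,0,0,0.0015,0,-0.008,190,0,0,0,0,0,-0.008,190,0,0,0,0,0,-0.004,190,0,0,0,0,0,0,190,0,0,0,0,0,0,190]'>/dev/null; python3 st.py ptk; for i in 1 2 3 4 5; do python3 -m handwheel '[0,0,0,0,0,-0.001,190,0,0,0,0,0,0,190]'>/dev/null; python3 st.py; done
```

```text
t 33.63 p [ 606.6 -113.    13.6] yaw 14.06 tilt [-0.01  0.  ] w 25.8 F [-0.1  0.6 -0.9] q6 -0.48
ptk (np.float64(605.5769543453196), np.float64(-112.90537367685367), 14.1) need dx,dy [-1.   0.1] dyaw 0.04
t 33.8 p [ 606.9 -113.1   13. ] yaw 14.06 tilt [ 0.05 -0.01] w 26.0 F [ 0.6  1.2 -1.1] q6 -0.48
t 33.97 p [ 606.7 -113.1   11.7] yaw 14.06 tilt [ 0.02 -0.  ] w 25.6 F [-0.6  0.2 -1. ] q6 -0.48
t 34.13 p [ 606.6 -113.    10.4] yaw 14.06 tilt [-0.01  0.  ] w 25.9 F [-0.9  0.2 -0.3] q6 -0.48
t 34.3 p [ 606.5 -113.     9.3] yaw 14.06 tilt [-0.02  0.  ] w 26.0 F [-0.3 -0.1 -0.9] q6 -0.48
t 34.47 p [ 606.6 -113.     8.4] yaw 14.06 tilt [-0.01  0.  ] w 25.9 F [-0.9  0.4 -0.7] q6 -0.48
```

```bash
for i in 1 2 3; do python3 -m handwheel '[0,0,0,0,0,-0.001,190,0,0,0,0,0,0,190]'>/dev/null; python3 st.py; done
```

```text
t 34.63 p [ 606.7 -113.1    8.3] yaw 14.06 tilt [ 0.01 -0.01] w 25.9 F [-2.4  0.5  4.5] q6 -0.48
t 34.8 p [ 606.7 -113.1    8.2] yaw 14.06 tilt [ 0.02 -0.02] w 26.1 F [-5.8  1.1  7.5] q6 -0.48
t 34.97 p [ 606.8 -113.2    8.2] yaw 14.06 tilt [ 0.05 -0.02] w 26.2 F [-7.7  0.8 12.5] q6 -0.48
```

```bash
python3 -m handwheel '[0,0,0,0,0,0.003,190,0,0,0,0,0,0,170,0,0,0,0,0,0,145,0,0,0,0,0,0,145,0,0,0,0,0,0.01,145,0,0,0,0,0,0.025,145,0,0,0,0,0,0.035,145,0,0,0,0,0,0.04,145]'>/dev/null;python3 -m handwheel '[0,0,0,-0.03,0,0.03,145,0,0,0,-0.03,0,0.02,145,0,0,0,-0.03,0,0.02,145,0,0,0,-0.03,0,0,145,0,0,0,-0.03,0,0,145,0,0,0,-0.03,0,0,145,0,0,0,0,0,0,145]'>/dev/null; python3 st.py
python3 - <<'E'
from meas import *
I={}
for n in("side","top"):
    im,K,r,t=cam(n); I[n]=(im,K,r,t)
    for k,p in(("large",(610,245)),("small",(606.6,-113))):
        B=np.array(KN[k][0])+[0,0,2]; m=mask(im,'y',tuple(map(float,proj(K,r,t,[[*p,18]])[0]))); x,c=fit(B,m,K,r,t,[*p,0]); print(n,k,int(m.sum()/255),x[:2].round(1),round(c,1))
    old=cv2.imread(f"pics/{n}0.png"); d=cv2.absdiff(old,im).max(2)
    for k,p in(("hammer",(680,-5,15)),("tin",(615,370,40)),("bowl",(600,-390,30))):
        u=proj(K,r,t,[p])[0].astype(int); print(n,k,u,"changed px",int((d[max(0,u[1]-30):u[1]+30,max(0,u[0]-35):u[0]+35]>60).sum()))
im=I["side"][0]; a=cv2.resize(im[180:340,220:353],(480,577),interpolation=cv2.INTER_CUBIC)
cv2.imwrite("pics/f.png",a)
E
```

```text
t 36.22 p [ 423.7 -113.   189.1] yaw 14.0 tilt [ 0.01 -0.05] w 37.1 F [ 0.2 -0.4  0.5] q6 -0.58
side large 449 [610.9 244.6] 8.8
side small 330 [ 608.6 -142.3] 80.1
side hammer [271 235] changed px 71
side tin [258 350] changed px 8
side bowl [324 164] changed px 8
top large 239 [610.  247.1] 9.9
top small 102 [ 607.1 -114.2] 2.8
top hammer [310 202] changed px 16
top tin [152 225] changed px 0
top bowl [468 232] changed px 0
```

View pics/f.png

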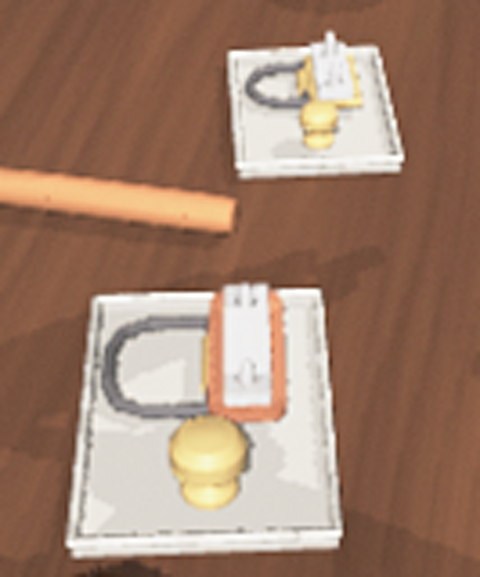

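Both kits are complete: the knobs stand upright at crop (209,460) and (319,125), the bars and plate are seated, and the hammer is in place. Handing in.

```bash
python3 -c "
from plant import manip
print(manip.sign_off())"
```

```text
the job is handed in; nothing more can be done
None
```

Both kits are made up and the job is handed in at about 36 s of the 115 s allowed.

- **Cauldron kit:** the copper plate went over both studs first, then the long bar on top, both down flat. The large knob stands upright in the empty end, within about 2 mm of where I aimed in both cameras.
- **Pan kit:** the short bar is fully down over both studs. The small knob stands upright in its empty end, about 1.5 mm from where it was released in the top view.
- **Forces:** the most I read at any stop was about 13 N, while pressing the parts down. The forces were only read at stops, so peaks during motion were not seen.
- **Bystanders:** the tin and the bowl showed almost no change in either camera. About 70 pixels changed near the hammer in the side view. I put that down to the tray contents and shadows, because the final picture shows the hammer lying between the trays as before.
- **Check that disagreed:** the side-camera fit of the small knob failed, reading about 30 mm off with a poor fit, most likely because the mask merged it with the brass strap. The top-camera fit and the final picture both show it standing in place.
- **Picture budget:** I viewed 16 pictures, two over the 14.

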